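# Open the battery bay of the UV inspection lamp

### The arm

A 6-joint arm with a two-finger parallel gripper is mounted at the origin on the work surface. World frame = base frame: x ahead of the robot, y to its left, z up, the work surface at z = 0. Lengths are in m, angles in rad, forces in N, time in s.
With the tool pointing down it reaches from about 0.325 to 0.9 m from the base axis. Payload 6.1 kg.
Tool frame: the origin (TCP) lies midway between the tips of the shut fingers; the grasp point (between the pads) lies 19 mm behind it; z points along the fingers, y is the direction in which the jaws open and shut (so a half turn about z gives the same grasp; the last joint's range is limited). The gripper opens to 85 mm and grips with 20 to 120 N. Pads are 22 mm wide; open, the fingers measure 114 mm over their backs; the gripper's body (76 mm by 85 mm) begins 54 mm behind the grasp point. The pads swing forward as they close: fully open they stand 13 mm farther back than shut.
Start: joints at [-1.433, 0.22, 1.526, -0, 1.395, -0.126], TCP at [0.163, -0.603, 0.231] pointing down, gripper open.
Joint ranges: [-2.98, 2.98], [-0.91, 2.08], [0.09, 2.57], [-1.24, 4.39], [0.2, 2.65], [-2.68, 2.68]. Speed limits (rad/s): [2.57, 2.57, 3.01, 3.14, 3.14, 3.14].

### API

Orientations are given as a unit quaternion [w, x, y, z].
In Python, from workcell import r gives the robot as it stands.
- The arm moves only by the tool jog_arm, never from a script. Its argument "moves" is a list of rows, each a list of 3 entries, a list of its own where there are three numbers: the shift along the tool's x, y, z in mm, then the turn about the tool's z in rad, then the closure, from 0 (fully open) to 1 (shut). A call has 1 to 5 rows; each row shifts and turns the commanded pose from where the row before left it, along the tool's axes as they then stand; what a row does not reach is not made up. A row lasts 1/12 s, in which the tool goes at most 41.7 mm and 7.16 degrees, less where a joint would pass 70% of its speed; a pose out of reach is approached as far as the arm can. A call is refused whole if a number of a shift passes 41.7 or a number of a turn 0.125, either way. A call with a gripper value outside its range is refused whole. The fingers move at their own pace and stop on an object; "force" is the grip in N (left out, the last holds). Time passes only in rows, so rows that do not move let the fingers close. It gives the time, the measured TCP pose, the force and the opening at its end, in the units of the state.
- r.get_obs(): the state, without advancing time (a new reading comes with each control period).
- r.get_image(name): name is "scene" or "top" or "wrist"; returns a dict with "image" (420x560x3 uint8, red, green, blue), "depth" (420x560 float32, m along the optical axis (not along the pixel's ray), 0 where there is no reading), "mtx" (3x3 intrinsics, pixels), "R" (3x3) and "t" (3): a world point X has camera coordinates R X + t. Camera axes: x right, y down, z forward; pixel columns grow to the right and rows downward; lengths in m; the calibration is good to about 2 mm. The wrist camera is an equidistant fisheye: a pixel r from the principal point sees the ray r / f radians off the axis. A picture is of the moment at which its call begins.
- r.sign_off(): hands the job in, once; it reports no verdict.
The state is a dict: "time": time; "joint_pos": joint angles; "joint_vel": joint speeds; "tau": joint torques, N m; "tool_pos": TCP position; "tcp_rot": TCP orientation; "ft_force": force on the tool from outside, world axes, zero at the start; "torque": the same for the moment, N m; "opening": finger opening in m.
Only numpy, scipy, OpenCV 4.12 (cv2) and the standard library are available. Lean on these libraries where they do the work, as an engineer would, in place of code of your own. Each camera call takes 0.05 s, during which the arm holds its last target. There are 200 camera calls.

### The job

The UV lamp's cells need changing: take the lever from its mat, put the blade into the slot at the end of the lamp and prise that end of the battery cover up past its two catches, keeping the blade off the cells. Lift the freed cover away and lay it gently in the red tray, flat and outer face up, holding it until it is down, and leave the lever lying on its mat. Leave the other things on the bench where they are.

Things in the scene. Friction and masses are not known exactly. Their poses are not given: they have to be found in the camera images.
- lamp: Black hand-held UV lamp, 230 long, 84 wide, lying window down on a steel stand screwed to the bench: it does not move. Flat top 130 above the bench. Origin: under its middle, at bench height. x runs along it from the slot end (-115) to the head (+115; carrying handle 36 high on top, x 34 to 108), z up. The grey battery cover lies flush in a recess of its top, so it cannot be gripped while shut.
- bay (a point): Lamp frame (-43, 0, 130): centre of the battery bay's mouth, level with the lamp's top. The bay is 59 wide and reaches from the 5 thick end wall (x = -115 to -110, 4 lower than the top) to x = +23.5; the housing is 12.5 wide on either side. The cover rests on rims 12 below the top; under it the bay is hollow, 49 wide.
- pry_slot (a point): Lamp frame (-115, 0, 110): middle of the slot in the end wall, outer edge of its bright metal bottom: the fulcrum. Slot 36 wide, open upwards, bottom 20 below the lamp's top, leaving an opening 8 high below the shut cover. A blade pushed in level along lamp x, tip 32 past this point, is under the cover and short of the cells; turning it here, handle down about 25 degrees, frees the cover.
- catches (a point): Lamp frame (-105, 0, 124): midway between two sprung steel catches (10 wide, at y = +23 and -23). They reach 3 over the shut cover's ledge. Raising the cover's slot end 6 to 7 frees it; this takes 12 to 20 N there, about 5 to 8 N on the lever's handle. They then snap under the ledge and hold that end 8 to 10 up, sloping to the head end, still in the bay; then it can be gripped there by its sides.
- cover: Grey battery cover, 130 long (x), 56 wide (y), 12 thick, about 60 g, ribbed near the slot. Origin: centre of its underside. x as the lamp's x while fitted; z out of its outer face. At the slot end (x -65 to -60) only a 3 thick ledge remains at the bottom. At the head end a toe, 4 long, 40 wide, 3 thick, hooks under the housing: draw the raised cover 6 or more towards the slot as it is lifted.
- cover_lip (a point): Middle of the lower edge of the cover at its slot end, cover frame (-65, 0, 0). 118 above the bench when shut, about 127 when released and resting on the catches.
- cells: Two green cells, 18 diameter, lying along the lamp in the bay under the cover, fixed. Origin and axes are the lamp's; they reach from x = -58 to +7 and up to 98 above the bench. The steel blade must not touch them.
- lever: Prising lever, 200 long: steel blade 95 long, 16 wide, 3 thick (2 at the last 10), straight, at mid-height of a brown wooden handle 105 long, 22 wide, 16 high, about 80 g. Lies flat on the dark mat. Origin: on its underside, halfway along (5 from the handle's front end); x points to the blade's tip, z up as it lies. Balances about 7 behind its origin.
- lever_tip (a point): Middle of the end of the blade, lever frame (100, 0, 8).
- lever_butt (a point): Middle of the handle's rear end, lever frame (-100, 0, 8).
- lever_grip (a point): Point inside the handle at which to hold it, near the balance, lever frame (-12, 0, 8).
- mat: Dark blue rubber mat, 260 (x) by 130 (y), 4 thick, fixed to the bench. Origin: centre of its underside.
- tray: Red tray, 210 (x) by 160 (y) outside, walls 22 high and 4 thick, fixed to the bench. Origin: centre of its underside.
- tray_in (a point): Centre of the tray's inner floor.
- petri: Shallow glass dish, 90 across, 16 high, origin under its centre. Bystander.
- knife: Black utility knife with a green slide, 150 long, 30 wide, 16 high, origin under its middle. Bystander.
- steel_bowl: Steel mixing bowl, 150 across, 60 high, origin under its centre. Bystander.
- green_bowl: Green plastic mixing bowl, 110 across, 55 high, origin under its centre. Bystander.
- blue_bowl: Dark blue mixing bowl, 120 across, 60 high, origin under its centre. Bystander.
- vase: Small terracotta vase under repair, 74 across, 100 high, origin under its centre. Bystander.
Not all that is in view belongs to the job. There is more than one size of the cover; the one meant has the size given above. What is shaped like the lever but purple is not meant.

How it is judged:
On the way, in this order (a step that is already met when the one before it is completed fails the run):
1. the lever, bearing on the lamp, lifts the slot end of the cover against the catches (more than 1.5 mm up, at least 2 N on both), no finger on the cover (contact force between lever and cover above 2 N and contact force between lever and lamp above 2 N and z of cover_lip in the frame of lamp above 0.1195 m and contact force between the fingers and cover below 0.1 N), for 0.02 s.
2. that end of the cover has sprung free of the catches (more than 6.5 mm up), still no finger on the cover (z of cover_lip in the frame of lamp above 0.1245 m and contact force between the fingers and cover below 0.1 N), for 0.2 s.
3. the cover, still held, touches down in the tray (contact force between cover and tray above 0.05 N and contact force between the fingers and cover above 0.5 N), for 0.05 s.
At the end, for the whole second after the job is handed in: The cover lies flat on the tray's floor (within 4 mm and 4.5 degrees), outer face up, its centre within 75 mm of the tray's; the lever lies on its mat, both its ends over the mat (10 mm overhang allowed) and below 25 mm; both at rest (horizontal distance between cover and tray_in below 0.075 m and z of cover in the frame of tray_in between -0.004 and 0.004 m and angle between cover's own z axis and vertical below 0.08 rad and linear speed of each of cover, lever below 0.02 m/s and x of lever_tip in the frame of mat between -0.14 and 0.14 m and y of lever_tip in the frame of mat between -0.075 and 0.075 m and x of lever_butt in the frame of mat between -0.14 and 0.14 m and y of lever_butt in the frame of mat between -0.075 and 0.075 m and z of each of lever_tip, lever_butt in the frame of mat below 0.025 m); the robot touches nothing.
It fails at once if the lever touches the cells (contact force between lever and cells above 0.5 N).
It fails at once if a bystander is moved more than 20 mm (distance of any of petri, knife, steel_bowl, green_bowl, blue_bowl, vase from where it was at the start of the episode above 0.02 m).
It also fails if it takes over 72 s, if anything falls off the work surface, if the arm or the gripper's body presses on something with over 40 N, if the wrist force passes 120 N, or if a joint passes its speed limit or range.

## Working session

There is one attempt and no reset: what is moved stays moved. The work goes in short steps, Python scripts to look and compute and a tool call to move; the robot and the scene stay as the last step left them, time stands still between calls to the robot, and variables do not carry over. Pictures are saved under pics/ and viewed, about 8 in all and at most 12, crops included, and the job is handed in when it is done.

Besides the shell and the picture viewer there is one more tool, called after "Emit:" in YAML: its name, and indented under it one key for each argument. jog_arm: Moves the arm, as the interface text tells. Its arguments: {"type":"object","properties":{"moves":{"type":"array"},"force":{"type":"number"}},"required":["moves"]}

```bash
mkdir -p pics; ls; cat > h.py <<'E'
import numpy as np, cv2
from workcell import r
from scipy.spatial.transform import Rotation as R
def grab(n):
    d=r.get_image(n); np.savez('pics/%s.npz'%n,**d); return d
def px(d,u,v,k=1):
    z=d['depth'][v-k:v+k+1,u-k:u+k+1]; z=np.median(z[z>0]); K=d['mtx']
    c=np.array([(u-K[0,2])/K[0,0]*z,(v-K[1,2])/K[1,1]*z,z]); return d['R'].T@(c-d['t'])
def world(d):
    K=d['mtx'];z=d['depth'];v,u=np.mgrid[:z.shape[0],:z.shape[1]]
    c=np.stack([(u-K[0,2])/K[0,0]*z,(v-K[1,2])/K[1,1]*z,z],-1); return (c-d['t'])@d['R']
def proj(d,X):
    c=d['R']@np.array(X)+d['t']; p=d['mtx']@c; return p[:2]/p[2]
E
python3 - <<'E'
from h import *
for n in('top','scene'):
    d=grab(n); cv2.imwrite(f'pics/{n}0.png',cv2.resize(d['image'][:,:,::-1],(800,600)))
    print(n,d['mtx'],d['R'],d['t'])
print(r.get_obs())
E
```

```text
pics
top [[389.77354833   0.         282.83830051]
 [  0.         389.77354833 208.18296308]
 [  0.           0.           1.        ]] [[-0.01705665 -0.99982035  0.00826702]
 [-0.99819684  0.01655187 -0.05769846]
 [ 0.05755126 -0.00923625 -0.99829983]] [0.08043019 0.50219829 1.13650392]
scene [[452.94408006   0.         269.60327807]
 [  0.         452.94408006 213.53354659]
 [  0.           0.           1.        ]] [[ 0.86365475  0.50407313 -0.00327901]
 [ 0.42848565 -0.73754209 -0.52194991]
 [-0.26551933  0.44937951 -0.85296984]] [-0.47063383 -0.12409806  1.58336794]
{'time': 0.1, 'joint_pos': array([-1.43309386e+00,  2.21153338e-01,  1.52750306e+00,  1.52005362e-05,
        1.39471271e+00, -1.26075655e-01]), 'joint_vel': array([ 5.04976360e-04, -1.65709656e-03, -2.92872205e-03,  7.78057772e-05,
       -2.50825357e-04, -4.21030607e-04]), 'tau': array([ 1.64741788e-03, -4.98247290e+01, -3.90542686e+01, -8.71694192e-05,
        5.67731840e-03,  1.79591996e-05]), 'tool_pos': array([ 0.16289583, -0.60282839,  0.23030152]), 'tcp_rot': array([-8.88254135e-04,  9.91315023e-01,  1.31505651e-01,  2.31784945e-06]), 'ft_force': array([-0.55062089,  0.35081058,  0.62492938]), 'torque': array([-0.00467555, -0.00113358, -0.01788799]), 'opening': 0.08519624747206646}
```

View pics/top0.png

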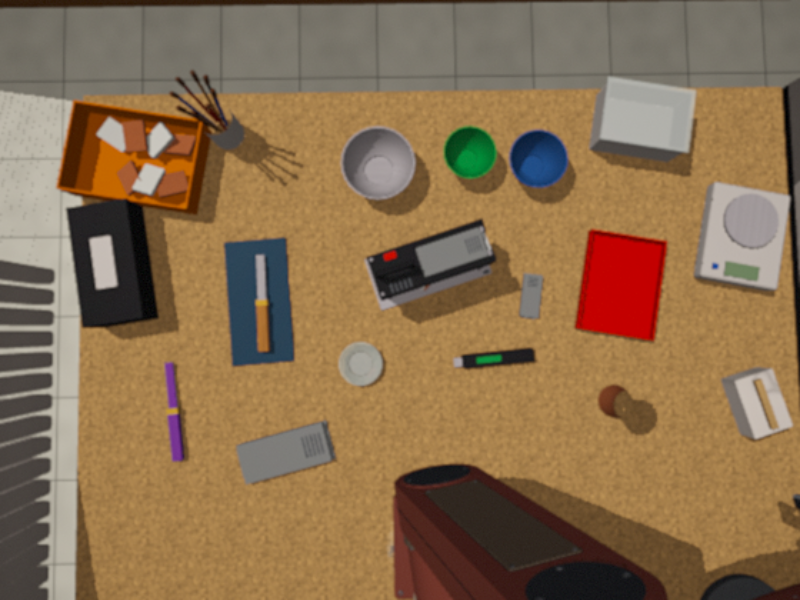

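View pics/scene0.png

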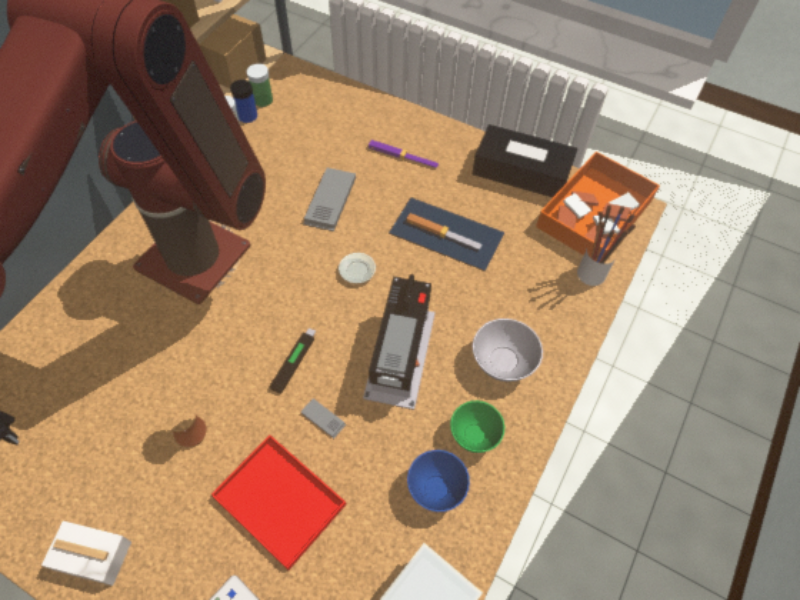

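Top view (800-px scale): lamp at (430,262) with its slot end on the right (488,245), lever on the mat at (262,303) with tip up, red tray at (622,285). The purple lever (175,412) and the grey covers at (285,452) and (531,296) lie loose and are decoys. The real cover is the one in the lamp.

```bash
cat > m.py <<'E'
from h import *
d={n:dict(np.load(f'pics/{n}.npz')) for n in('top','scene')}
def rect(P):
    c,s,a=cv2.minAreaRect((P[:,:2]*1000).astype(np.float32)); return np.round(c,1),np.round(s,1),round(a,2),len(P)
for n in d:
    W=world(d[n]); im=d[n]['image'].astype(int); hsv=cv2.cvtColor(d[n]['image'],cv2.COLOR_RGB2HSV)
    ref={'lamp':(430,262),'lever':(262,303),'tray':(622,285),'mat':(262,303)}
    near=lambda k,rad:np.hypot(W[...,0]-C[k][0],W[...,1]-C[k][1])<rad
    if n=='top': C={k:px(d['top'],int(u*.7),int(v*.7)) for k,(u,v) in ref.items()}; print({k:np.round(v,3) for k,v in C.items()})
    z=W[...,2]
    m=near('lamp',.16)&(abs(z-.130)<.005); print(n,'lamptop',rect(W[m]),np.median(z[m]))
    m=near('tray',.17)&(hsv[...,0]%175<6)&(hsv[...,1]>180)
    print('tray',rect(W[m]),np.percentile(z[m],[5,50,95]))
    m=near('mat',.2)&(hsv[...,0]>95)&(hsv[...,0]<118)&(hsv[...,1]>100)&(z<.012); print('mat',rect(W[m]),np.median(z[m]))
    l=near('lever',.13)&(z>.008)
    br=l&(hsv[...,0]<25)&(hsv[...,1]>110); print('lever handle',rect(W[br]),np.median(z[br]))
    gr=l&(hsv[...,1]<60); print('blade',rect(W[gr]),np.median(z[gr]))
dd=d['top'];im=dd['image'][:,:,::-1]
a=cv2.resize(im[145:225,250:355],(800,600),interpolation=3)
cv2.imwrite('pics/lamp.png',a)
s=d['scene']['image'][190:290,245:325,::-1]; b=cv2.resize(s,(480,600),interpolation=3)
q=im[160:260,150:212]; q=cv2.resize(q,(320,600)) if 0 else cv2.resize(q,(310,600),interpolation=3)
cv2.imwrite('pics/c.png',np.hstack([b,q]))
E
python3 m.py
```

```text
{'lamp': array([0.563, 0.023, 0.129]), 'lever': array([0.497, 0.365, 0.02 ]), 'tray': array([ 0.524, -0.384,  0.002]), 'mat': array([0.497, 0.365, 0.02 ])}
top lamptop (array([569. ,  22.2]), array([ 84.2, 230.2]), 17.64, 2396) 0.1289781627897907
tray (array([ 522.6, -377.8]), array([162.7, 207. ]), 79.65, 3783) [-0.00062807  0.00313283  0.01933905]
mat (array([502. , 374.5]), array([251.3, 123.7]), 3.66, 2788) 0.003227830616755391
lever handle (array([450.3, 364.9]), array([106.3,  22.3]), 1.6, 289) 0.01880721844115011
blade (array([512.2, 383.3]), array([ 45.4, 169.5]), 71.08, 174) 0.012882831309130465
scene lamptop (array([571.6,  18.4]), array([ 84.3, 232.3]), 17.78, 1672) 0.12881346190743248
tray (array([ 526.7, -383. ]), array([159.1, 211.2]), 79.73, 4435) [-0.00038512  0.00408009  0.02047849]
mat (array([0., 0.]), array([0., 0.]), 0.0, 0) nan
lever handle (array([454.3, 359.4]), array([106.7,  27.7]), 3.24, 188) 0.016930078567744103
blade (array([494.6, 363.3]), array([220.9, 120.4]), 2.31, 127) 0.011716200171501552
  return _methods._mean(a, axis=axis, dtype=dtype,
  ret = ret.dtype.type(ret / rcount)
```

View pics/c.png

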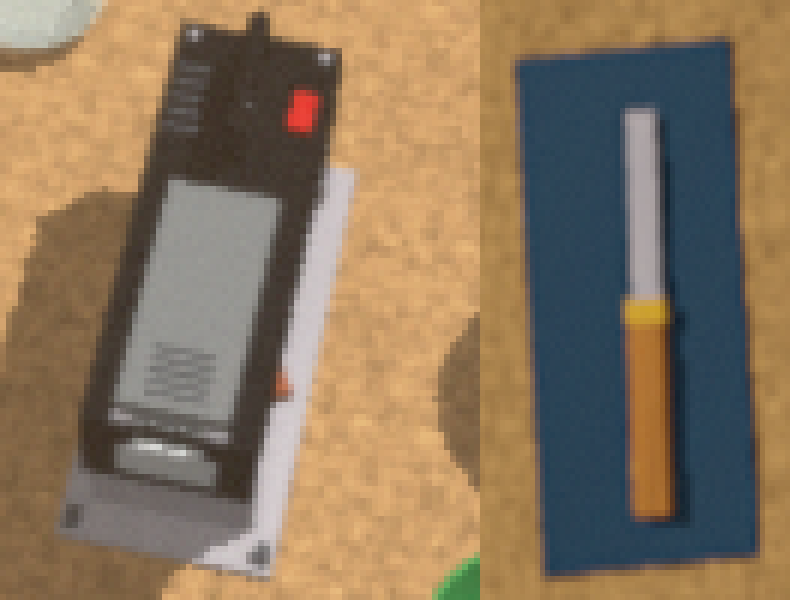

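Scene crop: slot end of the lamp at crop (160,460), nearest the tray, with the grey ribbed cover fitted. The right crop shows the lever lying tip up on the blue mat, brown handle and steel blade, so it is the one meant. Next I check clearance to the bowls.

```bash
cat > m2.py <<'E'
from h import *
d={n:dict(np.load(f'pics/{n}.npz')) for n in('top','scene')}
for n in d:
    W=world(d[n]); hsv=cv2.cvtColor(d[n]['image'],cv2.COLOR_RGB2HSV);H,S=hsv[...,0],hsv[...,1]
    for nm,m in {'blue':(H>103)&(H<118)&(S>120)&(W[...,1]<.1)&(W[...,0]>.55)&(W[...,2]>.045),'green':(H>50)&(H<75)&(S>120)&(W[...,0]>.55)&(W[...,2]>.04)}.items():
        P=(W[m][:,:2]*1000).astype(np.float32); print(n,nm,cv2.minEnclosingCircle(P),len(P),np.percentile(W[m][:,2],98))
a=np.deg2rad(107.7);ex=np.array([np.cos(a),np.sin(a)]);ey=np.array([-ex[1],ex[0]]);L=np.array([570.3,20.3])
for nm,c in {'blue':(0,0)}.items(): pass
print('slot',L-115*ex,'grip(-12)',L-195*ex,'butt',L-283*ex,ey)
E
python3 m2.py
```

```text
top blue ((686.4833984375, -360.1276550292969), 237.8169708251953) 233 0.0611946956295415
top green ((705.3978271484375, 244.49581909179688), 374.36962890625) 243 0.057336890291232664
scene blue ((723.56640625, -381.703125), 241.6401824951172) 103 1.2842489051943324
scene green ((816.1190185546875, -306.2071838378906), 267.3763122558594) 63 0.9901484743028741
slot [605.26380201 -89.25607034] grip(-12) [ 629.58644688 -165.46898884] butt [ 656.34135624 -249.30319919] [-0.95266148 -0.30403306]
```

Emit:
jog_arm:
  moves:
    - [[31.8, -26.2, 0], 0, 0]
    - [[31.8, -26.2, 0], 0, 0]
    - [[31.8, -26.2, 0], 0, 0]
    - [[31.8, -26.2, 0], 0, 0]
    - [[31.8, -26.2, 0], 0, 0]

```text
time: 0.52
tool_pos: [0.2828, -0.4335, 0.2307]
tcp_rot: [-0.0, 0.991, 0.131, -0.0]
ft_force: [-0.1, 0.8, 1.0]
opening: 0.0855
```

Emit:
jog_arm:
  moves:
    - [[31.8, -26.2, 0], 0, 0]
    - [[31.8, -26.2, 0], 0, 0]
    - [[31.8, -26.2, 0], 0, 0]
    - [[31.8, -26.2, 0], 0, 0]
    - [[31.8, -26.2, 0], 0, 0]

```text
time: 0.93
tool_pos: [0.4022, -0.2655, 0.2311]
tcp_rot: [-0.0, 0.991, 0.131, -0.0]
ft_force: [0.4, -0.5, 0.2]
opening: 0.085
```

Emit:
jog_arm:
  moves:
    - [[31.8, -26.2, 0], 0, 0]
    - [[31.8, -26.2, 0], 0, 0]
    - [[13.1, -38.1, 0], 0, 0]
    - [[13.1, -38.1, 0], 0, 0]
    - [[13.1, -38.1, 0], 0, 0]

```text
time: 1.35
tool_pos: [0.4572, -0.0777, 0.2308]
tcp_rot: [-0.0, 0.991, 0.132, -0.0]
ft_force: [1.4, 0.3, -0.6]
opening: 0.0855
```

Emit:
jog_arm:
  moves:
    - [[13.1, -38.1, 0], 0, 0]
    - [[13.1, -38.1, 0], 0, 0]
    - [[13.1, -38.1, 0], 0, 0]
    - [[13.1, -38.1, 0], 0, 0]
    - [[13.1, -38.1, 0], 0, 0]

```text
time: 1.77
tool_pos: [0.4705, 0.1233, 0.2311]
tcp_rot: [0.0, 0.991, 0.132, -0.0]
ft_force: [0.6, -0.8, -0.5]
opening: 0.0857
```

Emit:
jog_arm:
  moves:
    - [[13.1, -38.1, 0], 0, 0]
    - [[13.1, -38.1, 0], 0, 0]
    - [[13.1, -38.1, 0], 0, 0]
    - [[13.1, -38.1, 0], 0, 0]
    - [[13.1, -38.1, 0], 0, 0]

```text
time: 2.18
tool_pos: [0.484, 0.3243, 0.2309]
tcp_rot: [0.0, 0.991, 0.132, -0.0]
ft_force: [1.3, -0.3, 0.4]
opening: 0.0855
```

Emit:
jog_arm:
  moves:
    - [[13.1, -38.1, 0], 0.118, 0]
    - [[0, 0, 30], 0.118, 0]
    - [[0, 0, 30], 0, 0]
    - [[0, 0, 0], 0, 0]

```text
time: 2.52
tool_pos: [0.4831, 0.3611, 0.1638]
tcp_rot: [0.003, 1.0, 0.015, -0.005]
ft_force: [-1.5, -1.2, -1.7]
opening: 0.0852
```

```bash
cat > w.py <<'E'
from h import *
import sys
d=grab('wrist'); o=r.get_obs(); print(o['time'],o['tool_pos'].round(4),o['tcp_rot'].round(4),o['ft_force'].round(2),o['opening'])
cv2.imwrite('pics/%s.png'%sys.argv[1],cv2.resize(d['image'][:,:,::-1],(800,600),interpolation=3))
print(d['mtx'][0],d['mtx'][1,2],d['R'],d['t'])
E
cat >> h.py <<'E'
def fworld(d,u,v,zw):
    "fisheye pixel -> world point on plane z=zw"
    K=d['mtx'];a=np.array([u-K[0,2],v-K[1,2]])/K[0,0];t=np.hypot(*a)
    ray=np.r_[a/t*np.sin(t),np.cos(t)]; ray=d['R'].T@ray; c=-d['R'].T@d['t']
    return c+ray*(zw-c[2])/ray[2]
E
python3 w.py w1
```

```text
2.5667 [0.4843 0.3612 0.1669] [ 0.0022  0.9999  0.0146 -0.004 ] [0.78 0.87 0.55] 0.08514918642934984
[325.1922621    0.         279.80300787] 211.57544846100313 [[ 0.02995679 -0.99953915  0.00490763]
 [-0.94633022 -0.02678066  0.3220899 ]
 [-0.32181004 -0.01429301 -0.94669637]] [0.34518352 0.44590232 0.47620234]
```

View pics/w1.png

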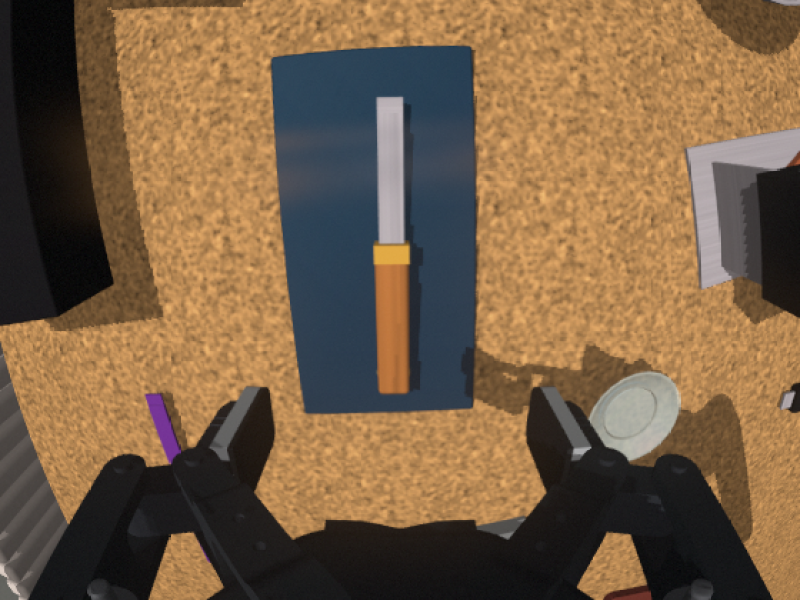

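Wrist view: blade tip at (390,97), handle front (391,243), handle rear bottom (393,392).

```bash
python3 - <<'E'
from h import *
d=dict(np.load('pics/wrist.npz'))
for u,v,z in((390,97,.0135),(391.5,242,.02),(393,390,.02),(390,290,.02),(374,245,.018),(410,245,.018)):
    print(u,v,(fworld(d,u*.7,v*.7,z)*1000).round(1))
E
```

```text
390 97 [598.1 369.3  13.5]
391.5 242 [507.4 365.8  20. ]
393 390 [402.6 362.2  20. ]
390 290 [476. 366.  20.]
374 245 [504.8 376.8  18. ]
410 245 [505.4 354.1  18. ]
```

Emit:
jog_arm:
  moves:
    - [[5.8, -3.1, 35], 0, 0]
    - [[0, 0, 38], 0, 0]
    - [[0, 0, 38], 0, 0]
    - [[0, 0, 30], 0, 0]
    - [[0, 0, 0], 0, 0]
  force: 30

```text
time: 2.98
tool_pos: [0.4894, 0.3628, 0.0249]
tcp_rot: [0.002, 1.0, 0.014, -0.005]
ft_force: [-1.3, -1.6, -0.1]
opening: 0.0858
```

Emit:
jog_arm:
  moves:
    - [[0, 0, 0], 0, 0.3]
    - [[0, 0, 0], 0, 0.3]

```text
time: 3.15
tool_pos: [0.4953, 0.3665, 0.0336]
tcp_rot: [-0.001, 1.0, 0.014, 0.002]
ft_force: [0.4, -0.2, 0.7]
opening: 0.064
```

Emit:
jog_arm:
  moves:
    - [[-2, 2, 10], 0, 0.3]
    - [[0, 0, 10], 0, 0.3]
    - [[0, 0, 0], 0, 0.3]
    - [[0, 0, 0], 0, 0.3]

```text
time: 3.48
tool_pos: [0.4907, 0.3634, 0.0101]
tcp_rot: [0.0, 1.0, 0.014, -0.0]
ft_force: [-0.3, 0.7, -0.1]
opening: 0.0603
```

Emit:
jog_arm:
  moves:
    - [[0, 0, 2.5], 0, 0.5]
    - [[0, 0, 0], 0, 1]
    - [[0, 0, 0], 0, 1]
    - [[0, 0, 0], 0, 1]
    - [[0, 0, 0], 0, 1]
  force: 40

```text
time: 3.9
tool_pos: [0.4914, 0.3638, 0.0081]
tcp_rot: [-0.0, 1.0, 0.014, 0.0]
ft_force: [-0.6, 0.0, 1.4]
opening: 0.0207
```

Emit:
jog_arm:
  moves:
    - [[0, 0, 0], 0, 1]
    - [[0, 0, 0], 0, 1]

```text
time: 4.07
tool_pos: [0.4914, 0.3638, 0.0081]
tcp_rot: [-0.0, 1.0, 0.014, 0.0]
ft_force: [0.9, -0.8, 2.2]
opening: 0.0212
```

Emit:
jog_arm:
  moves:
    - [[0, 0, -20], 0, 1]
    - [[0, 0, -41], 0, 1]
    - [[0, 0, -41], 0, 1]
    - [[0, 0, -41], 0, 1]
    - [[0, 0, -41], 0, 1]

```text
time: 4.48
tool_pos: [0.4905, 0.3632, 0.1931]
tcp_rot: [0.0, 1.0, 0.014, -0.001]
ft_force: [1.4, 1.0, -0.4]
opening: 0.0208
```

Emit:
jog_arm:
  moves:
    - [[0, 0, -24], 0, 1]
    - [[9.5, 40.1, 0], 0, 1]
    - [[9.5, 40.1, 0], 0, 1]
    - [[9.5, 40.1, 0], 0, 1]
    - [[9.5, 40.1, 0], 0, 1]

```text
time: 4.9
tool_pos: [0.5333, 0.2029, 0.2157]
tcp_rot: [0.0, 1.0, 0.015, -0.0]
ft_force: [1.3, -0.6, -0.4]
opening: 0.0209
```

Emit:
jog_arm:
  moves:
    - [[9.5, 40.1, 0], 0, 1]
    - [[9.5, 40.1, 0], 0, 1]
    - [[9.5, 40.1, 0], 0, 1]
    - [[9.5, 40.1, 0], 0, 1]
    - [[9.5, 40.1, 0], 0, 1]

```text
time: 5.32
tool_pos: [0.5864, 0.0033, 0.2155]
tcp_rot: [-0.0, 1.0, 0.014, -0.0]
ft_force: [0.8, 0.1, -0.7]
opening: 0.0204
```

Emit:
jog_arm:
  moves:
    - [[9.5, 40.1, 0], 0, 1]
    - [[9.5, 40.1, 0], 0, 1]
    - [[9.5, 40.1, 0], 0, 1]
    - [[9.5, 40.1, 0], 0, 1]
    - [[9.5, 40.1, 0], 0, 1]

```text
time: 5.73
tool_pos: [0.6395, -0.1958, 0.2153]
tcp_rot: [-0.0, 1.0, 0.014, -0.0]
ft_force: [0.6, 0.6, -0.4]
opening: 0.021
```

Emit:
jog_arm:
  moves:
    - [[9.5, 40.1, 0], -0.12, 1]
    - [[0, 0, 0], -0.12, 1]
    - [[0, 0, 0], -0.12, 1]
    - [[0, 0, 0], -0.12, 1]
    - [[0, 0, 0], -0.12, 1]

```text
time: 6.15
tool_pos: [0.6498, -0.2341, 0.2148]
tcp_rot: [-0.001, 0.95, 0.311, -0.001]
ft_force: [-0.4, -0.5, -0.8]
opening: 0.021
```

Emit:
jog_arm:
  moves:
    - [[0, 0, 0], -0.12, 1]
    - [[0, 0, 0], -0.12, 1]
    - [[0, 0, 0], -0.12, 1]
    - [[0, 0, 0], -0.12, 1]
    - [[0, 0, 0], -0.12, 1]

```text
time: 6.57
tool_pos: [0.6499, -0.2336, 0.2151]
tcp_rot: [-0.001, 0.816, 0.578, -0.0]
ft_force: [0.3, -0.7, -1.0]
opening: 0.0209
```

Emit:
jog_arm:
  moves:
    - [[0, 0, 0], -0.12, 1]
    - [[0, 0, 0], -0.12, 1]
    - [[0, 0, 0], -0.12, 1]
    - [[0, 0, 0], -0.12, 1]
    - [[0, 0, 0], -0.12, 1]

```text
time: 6.98
tool_pos: [0.6499, -0.2335, 0.2151]
tcp_rot: [-0.001, 0.608, 0.794, -0.0]
ft_force: [0.2, 0.0, -0.8]
opening: 0.0207
```

Emit:
jog_arm:
  moves:
    - [[0, 0, 0], -0.05, 1]
    - [[0, 0, 0], 0, 1]
    - [[0, 0, 0], 0, 1]

```text
time: 7.23
tool_pos: [0.65, -0.2336, 0.2153]
tcp_rot: [-0.0, 0.591, 0.806, -0.0]
ft_force: [-0.5, 0.6, -1.5]
opening: 0.0209
```

```bash
python3 w.py w2
```

```text
7.2833 [ 0.6501 -0.2336  0.2154] [-4.000e-04  5.915e-01  8.063e-01 -1.000e-04] [-0.43 -0.28 -0.21] 0.021151837875836348
[325.1922621    0.         279.80300787] 211.57544846100313 [[ 9.53677045e-01  3.00831774e-01  5.80994545e-04]
 [ 2.85626432e-01 -9.06076938e-01  3.12157209e-01]
 [ 9.44332328e-02 -2.97531217e-01 -9.50030283e-01]] [-0.54974015 -0.43316029  0.23398703]
```

View pics/w2.png

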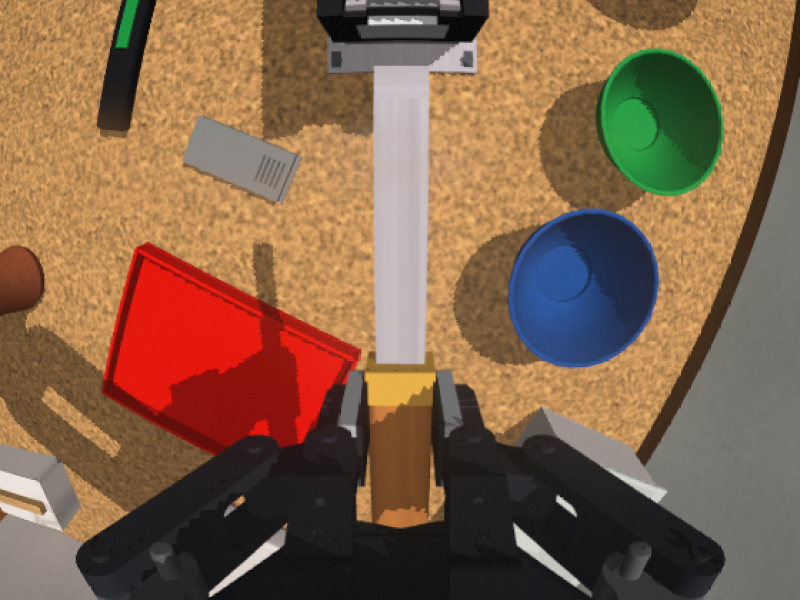

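```bash
python3 - <<'E'
from h import *
d=dict(np.load('pics/wrist.npz'))
cv2.imwrite('pics/w2c.png',cv2.resize(d['image'][0:60,210:350,::-1],(798,342),interpolation=3))
D=d['depth']
def fd(u,v):
    K=d['mtx'];a=np.array([u-K[0,2],v-K[1,2]])/K[0,0];t=np.hypot(*a);ray=np.r_[a/t*np.tan(t),1]
    return (d['R'].T@(ray*D[v,u]-d['t'])*1000).round(1)
for u,v in((282,49),(282,100),(282,200),(282,245),(279,255),(280,290),(280,340)): print(u,v,fd(u,v))
E
```

```text
282 49 [ 619.2 -133.   220.4]
282 100 [ 625.8 -153.8  220.8]
282 200 [ 638.9 -195.2  220.1]
282 245 [ 645.4 -215.6  220.7]
279 255 [ 645.3 -220.1  222.5]
280 290 [ 650.7 -235.5  226.8]
280 340 [ 660.2 -265.5  226.6]
```

View pics/w2c.png

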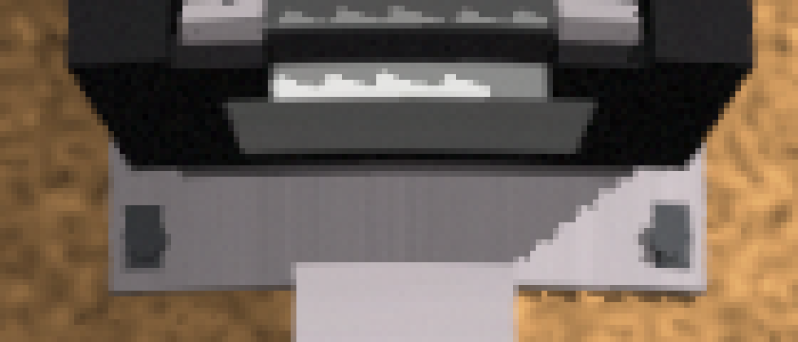

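```bash
python3 - <<'E'
from h import *
d=dict(np.load('pics/wrist.npz'))
f=lambda cu,cv,z:fworld(d,210+cu/5.7-.4,cv/5.7-.4,z/1000)*1000
a=np.deg2rad(107.6);ex=np.array([np.cos(a),np.sin(a)]);ey=np.array([-ex[1],ex[0]]);L=np.array([570.3,20.3])
for n,cu,cv,z in(('cornL',68,65,130),('cornR',752,65,130),('slL',272,100,110),('slR',550,100,110),('tipL',295,263,219),('tipR',515,263,219)):
    p=f(cu,cv,z); print(n,p.round(1),'lamp',((p[:2]-L)@ex).round(1),((p[:2]-L)@ey).round(1))
for p in ((650.1,-233.6),): print(((np.array(p)-L)@ex).round(1),((np.array(p)-L)@ey).round(1))
E
```

```text
cornL [ 565.8 -101.1  130. ] lamp -114.4 41.0
cornR [645.3 -75.8 130. ] lamp -114.3 -42.4
slL [588.5 -94.2 110. ] lamp -114.6 17.3
slR [623.2 -83.1 110. ] lamp -114.6 -19.2
tipL [ 610.5 -133.9  219. ] lamp -159.1 8.3
tipR [ 625.8 -129.   219. ] lamp -159.1 -7.8
-266.1 0.7
```

Crop: slot's bright bottom front edge at crop (272–550, 100), blade tip (295–515, 263). Slot at lamp (-114.6, -0.9), width 36.5 against 36 given, and the blade is level and aligned. Now descending.

Emit:
jog_arm:
  moves:
    - [[0, 1, 35], 0, 1]
    - [[0, 0, 35], 0, 1]
    - [[0, 0, 30], 0, 1]
    - [[0, 0, 5], 0, 1]
    - [[0, 0, 0], 0, 1]

```text
time: 7.7
tool_pos: [0.6491, -0.2323, 0.1074]
tcp_rot: [-0.003, 0.591, 0.807, -0.001]
ft_force: [0.3, 1.0, 0.2]
opening: 0.0204
```

Emit:
jog_arm:
  moves:
    - [[20, 0, 0], 0, 1]
    - [[14, 0, 0], 0, 1]
    - [[0, 0, 0], 0, 1]
    - [[0, 0, 0], 0, 1]

```text
time: 8.03
tool_pos: [0.6422, -0.2006, 0.1133]
tcp_rot: [0.002, 0.59, 0.807, 0.0]
ft_force: [-0.3, -1.1, -1.0]
opening: 0.0212
```

```bash
python3 w.py w3; python3 - <<'E'
from h import *
d=dict(np.load('pics/wrist.npz'))
cv2.imwrite('pics/w3c.png',cv2.resize(d['image'][0:75,220:340,::-1],(800,500),interpolation=3))
E
```

```text
8.0833 [ 0.6421 -0.2012  0.1131] [1.700e-03 5.904e-01 8.071e-01 2.000e-04] [ 0.48 -0.01  0.16] 0.020592676733148577
[325.1922621    0.         279.80300787] 211.57544846100313 [[ 0.9527045   0.30387427  0.00381609]
 [ 0.28725089 -0.90454404  0.31509841]
 [ 0.09920212 -0.2990995  -0.94905133]] [-0.55126559 -0.37032751  0.14422605]
```

View pics/w3c.png

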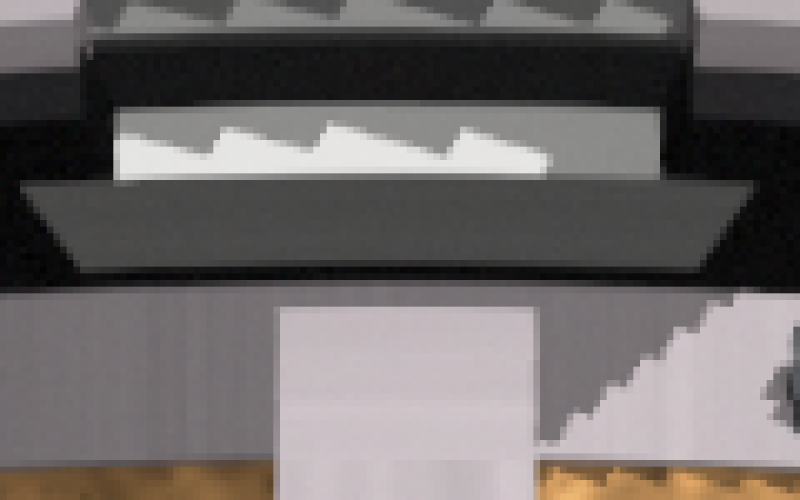

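Emit:
jog_arm:
  moves:
    - [[0, 0, 0], 0, 1]
    - [[0, 0, 0], 0, 1]
    - [[0, 0, 0], 0, 1]

```text
time: 8.33
tool_pos: [0.6412, -0.2015, 0.1111]
tcp_rot: [0.0, 0.591, 0.807, 0.0]
ft_force: [0.4, 1.1, 0.2]
opening: 0.0208
```

```bash
python3 - <<'E'
from h import *
d=dict(np.load('pics/wrist.npz'))
f=lambda cu,cv,z:fworld(d,220+cu/6.667-.4,cv/6.667-.4,z/1000)*1000
a=np.deg2rad(107.6);ex=np.array([np.cos(a),np.sin(a)]);ey=np.array([-ex[1],ex[0]]);L=np.array([570.3,20.3])
for n,cu,cv,z in(('slL',113,180,110),('slR',660,180,110),('tipL',275,308,117),('tipR',538,308,117)):
    p=f(cu,cv,z); print(n,p.round(1),'lamp',((p[:2]-L)@ex).round(1),((p[:2]-L)@ey).round(1))
d=grab('wrist');D=d['depth']
o=r.get_obs();print(o['tool_pos'],o['tcp_rot'],((o['tool_pos'][:2]*1000-L)@ex).round(1))
def fd(u,v):
    K=d['mtx'];a=np.array([u-K[0,2],v-K[1,2]])/K[0,0];t=np.hypot(*a);ray=np.r_[a/t*np.tan(t),1]
    return (d['R'].T@(ray*D[v,u]-d['t'])*1000).round(1)
for u,v in((281,50),(281,100),(281,200),(281,245)): print(u,v,fd(u,v))
E
```

```text
slL [588.3 -94.3 110. ] lamp -114.7 17.5
slR [622.7 -83.4 110. ] lamp -114.7 -18.6
tipL [ 602.2 -101.2  117. ] lamp -125.4 6.4
tipR [617.8 -96.2 117. ] lamp -125.4 -10.1
[ 0.64104537 -0.20147583  0.11091412] [ 1.21191179e-04  5.90884364e-01  8.06756254e-01 -1.72948374e-05] -232.8
281 50 [ 609.9 -101.5  115.7]
281 100 [ 616.4 -122.   116.5]
281 200 [ 629.6 -163.3  116.1]
281 245 [ 636.1 -183.7  116.6]
```

Emit:
jog_arm:
  moves:
    - [[6, -1.3, 0.7], 0, 1]
    - [[10, 0, 0], 0, 1]
    - [[10, 0, 0], 0, 1]
    - [[10, 0, 0], 0, 1]
    - [[6, 0, 0], 0, 1]

```text
time: 8.8
tool_pos: [0.6264, -0.1594, 0.1099]
tcp_rot: [-0.0, 0.59, 0.807, 0.0]
ft_force: [-0.2, -0.3, -0.0]
opening: 0.0212
```

Emit:
jog_arm:
  moves:
    - [[0, 0, 0], 0, 1]
    - [[0, 0, 0], 0, 1]
    - [[0, 0, 0], 0, 1]

```text
time: 9.05
tool_pos: [0.6272, -0.1614, 0.1103]
tcp_rot: [0.0, 0.591, 0.807, -0.0]
ft_force: [0.5, 0.0, -1.5]
opening: 0.0208
```

Emit:
jog_arm:
  moves:
    - [[0, 0, 3], 0, 1]
    - [[0.2, 0, 3.7], 0, 1]
    - [[0.2, 0, 3.7], 0, 1]
    - [[0.5, 0, 3.7], 0, 1]
    - [[0.6, 0, 3.7], 0, 1]
  force: 30

```text
time: 9.47
tool_pos: [0.6272, -0.1607, 0.0926]
tcp_rot: [0.001, 0.591, 0.807, 0.0]
ft_force: [1.4, -3.5, 3.9]
opening: 0.0207
```

Emit:
jog_arm:
  moves:
    - [[0, 0, 0], 0, 1]
    - [[0, 0, 0], 0, 1]

```text
time: 9.63
tool_pos: [0.6267, -0.1603, 0.0922]
tcp_rot: [0.0, 0.591, 0.807, -0.0]
ft_force: [0.9, -3.6, 2.4]
opening: 0.0208
```

Emit:
jog_arm:
  moves:
    - [[0.5, 0, 3], 0, 1]
    - [[0.5, 0, 3], 0, 1]
    - [[0.7, 0, 3], 0, 1]
    - [[0.8, 0, 3], 0, 1]
    - [[0, 0, 0], 0, 1]

```text
time: 10.05
tool_pos: [0.627, -0.1589, 0.082]
tcp_rot: [0.002, 0.591, 0.807, -0.0]
ft_force: [0.9, -8.1, 6.5]
opening: 0.0207
```

```bash
python3 w.py w4
```

```text
10.1 [ 0.627 -0.159  0.082] [ 2.100e-03  5.906e-01  8.070e-01 -3.000e-04] [ 0.35 -6.54  7.85] 0.02093707993896007
[325.1922621    0.         279.80300787] 211.57544846100313 [[ 0.95300475  0.30293771  0.0032705 ]
 [ 0.28642159 -0.90445961  0.31609411]
 [ 0.09871486 -0.30030244 -0.9487222 ]] [-0.54968454 -0.31787245  0.12851951]
```

View pics/w4.png

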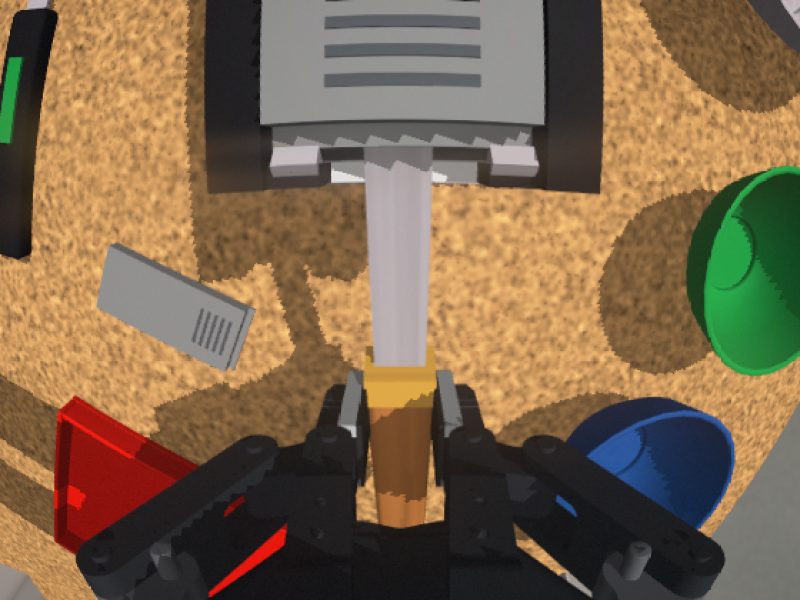

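The blade tip is in the slot under the cover, the cover end is lifting, and the catches are loaded (about 7 N on the tool). I'm continuing.

Emit:
jog_arm:
  moves:
    - [[1, 0, 3], 0, 1]
    - [[1, 0, 3], 0, 1]
    - [[1, 0, 2], 0, 1]
    - [[0, 0, 0], 0, 1]
    - [[0, 0, 0], 0, 1]

```text
time: 10.52
tool_pos: [0.6248, -0.1545, 0.0719]
tcp_rot: [-0.0, 0.591, 0.807, -0.0]
ft_force: [2.6, -3.6, 2.5]
opening: 0.0209
```

```bash
cat >> h.py <<'E'
def fd(d,u,v):
    K=d['mtx'];a=np.array([u-K[0,2],v-K[1,2]])/K[0,0];t=np.hypot(*a);ray=np.r_[a/t*np.tan(t),1]
    return (d['R'].T@(ray*d['depth'][v,u]-d['t'])*1000).round(1)
E
python3 w.py w5 | head -1;  python3 - <<'E'
from h import *
d=dict(np.load('pics/wrist.npz'))
for u in(235,330):
  for v in range(10,110,8): print(u,v,fd(d,u,v),end='; ')
  print()
for v in(125,160,200,240,260): print(v,fd(d,281,v))
E
```

```text
10.5667 [ 0.6248 -0.1545  0.072 ] [-2.000e-04  5.906e-01  8.069e-01 -1.000e-04] [ 1.97 -3.93  1.71] 0.02062796220127295
235 10 [583.7 -59.1 139.9]; 235 18 [584.1 -60.7 138.6]; 235 26 [585.2 -63.1 140.9]; 235 34 [585.4 -64.5 138.8]; 235 42 [586.4 -66.8 141.2]; 235 50 [586.8 -68.4 140.1]; 235 58 [587.4 -70.2 140.5]; 235 66 [587.8 -71.9 139.2]; 235 74 [588.4 -73.7 139.6]; 235 82 [589.1 -75.6 140.3]; 235 90 [589.7 -77.3 140.8]; 235 98 [590.2 -79.1 140.8]; 235 106 [589.6 -81.1 132.3]; 
330 10 [604.3 -52.  138.7]; 330 18 [604.8 -54.6 140.6]; 330 26 [605.4 -56.  139. ]; 330 34 [605.9 -58.5 141.1]; 330 42 [606.6 -59.8 138.9]; 330 50 [607.1 -61.8 139.5]; 330 58 [607.7 -63.7 140. ]; 330 66 [608.1 -65.6 141. ]; 330 74 [608.7 -67.5 141.3]; 330 82 [609.4 -69.1 140.3]; 330 90 [609.9 -70.8 140.6]; 330 98 [610.3 -72.7 142.1]; 330 106 [612.5 -73.8 130.8]; 
125 [602.4 -83.1 116.8]
160 [606.  -94.3 110. ]
200 [ 610.9 -109.5  101.6]
240 [ 616.9 -128.2   92.2]
260 [ 620.5 -139.4   87.2]
```

The cover end's top is now at about 141 (130 when shut) and the force has dropped, so it is released. Blade pitch is 26.6°. I'm drawing the blade out almost along its slope, keeping the butt off the bench.

Emit:
jog_arm:
  moves:
    - [[-6, 0, 2], 0, 1]
    - [[-8, 0, 2], 0, 1]
    - [[-8, 0, 2], 0, 1]
    - [[-10, 0, 0], 0, 1]
    - [[-10, 0, 0], 0, 1]
  force: 40

```text
time: 10.98
tool_pos: [0.6371, -0.1953, 0.0652]
tcp_rot: [-0.001, 0.591, 0.807, -0.0]
ft_force: [0.1, 0.2, -1.3]
opening: 0.0205
```

Emit:
jog_arm:
  moves:
    - [[-14, 0, 0], 0, 1]
    - [[-10, 0, 0], 0, 1]
    - [[0, 0, 0], 0, 1]
    - [[0, 0, 0], 0, 1]

```text
time: 11.32
tool_pos: [0.645, -0.2186, 0.0663]
tcp_rot: [0.0, 0.591, 0.806, 0.0]
ft_force: [-1.3, -1.1, -0.5]
opening: 0.0205
```

```bash
python3 w.py w6|head -1; python3 - <<'E'
from h import *
d=dict(np.load('pics/wrist.npz'))
for v in(60,80,125,160,200,240,260): print(v,fd(d,281,v))
E
```

```text
11.3667 [ 0.6447 -0.2178  0.0661] [-3.000e-04  5.910e-01  8.067e-01  1.000e-04] [-0.14 -0.47 -0.34] 0.021073464359394445
60 [ 617.  -129.4  117.6]
80 [ 618.7 -134.5  114.6]
125 [ 622.7 -147.3  108.5]
160 [ 626.2 -158.3  104.5]
200 [ 631.3 -174.    94.2]
240 [ 637.4 -193.1   84.5]
260 [ 640.7 -203.6   81.1]
```

View pics/w6.png

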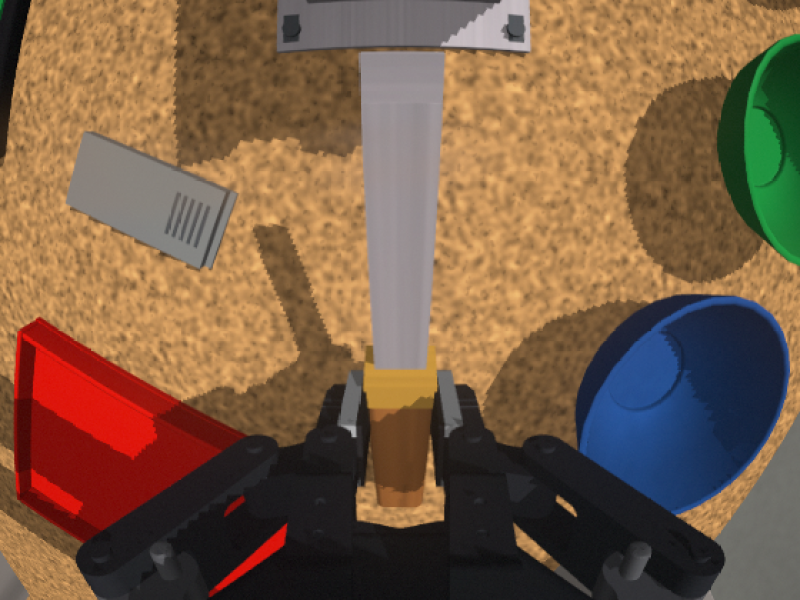

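Lever clear of the lamp (lamp's stand at top, blade tip at (402,52)), still pitched 26°. I'm carrying it back to the mat.

Emit:
jog_arm:
  moves:
    - [[-5, 0, -30], 0, 1]
    - [[0, 0, -41], 0, 1]
    - [[0, 0, -41], 0, 1]
    - [[0, 0, -41], 0, 1]
    - [[0, 0, -41], 0, 1]

```text
time: 11.78
tool_pos: [0.6459, -0.2213, 0.2622]
tcp_rot: [-0.0, 0.59, 0.807, 0.0]
ft_force: [0.4, -0.5, -1.1]
opening: 0.0209
```

Emit:
jog_arm:
  moves:
    - [[5, 0, -10], 0.12, 1]
    - [[0, 0, 0], 0.12, 1]
    - [[0, 0, 0], 0.12, 1]
    - [[0, 0, 0], 0.12, 1]
    - [[0, 0, 0], 0.12, 1]

```text
time: 12.2
tool_pos: [0.6447, -0.2166, 0.2705]
tcp_rot: [-0.0, 0.804, 0.594, 0.0]
ft_force: [1.3, -0.2, -0.5]
opening: 0.0209
```

Emit:
jog_arm:
  moves:
    - [[0, 0, 0], 0.12, 1]
    - [[0, 0, 0], 0.12, 1]
    - [[0, 0, 0], 0.12, 1]
    - [[0, 0, 0], 0.12, 1]
    - [[0, 0, 0], 0.12, 1]

```text
time: 12.62
tool_pos: [0.6447, -0.2166, 0.2702]
tcp_rot: [-0.0, 0.944, 0.33, -0.0]
ft_force: [0.5, -0.2, -0.4]
opening: 0.0209
```

Emit:
jog_arm:
  moves:
    - [[0, 0, 0], 0.12, 1]
    - [[0, 0, 0], 0.12, 1]
    - [[0, 0, 0], 0.12, 1]
    - [[0, 0, 0], 0.12, 1]
    - [[0, 0, 0], 0.12, 1]

```text
time: 13.03
tool_pos: [0.6447, -0.2166, 0.2702]
tcp_rot: [-0.0, 0.999, 0.036, -0.0]
ft_force: [-0.6, -0.8, 0.1]
opening: 0.021
```

Emit:
jog_arm:
  moves:
    - [[0, 0, 0], 0.045, 1]
    - [[-9.2, -39.1, 0], 0, 1]
    - [[-9.2, -39.1, 0], 0, 1]
    - [[-9.2, -39.1, 0], 0, 1]
    - [[-9.2, -39.1, 0], 0, 1]

```text
time: 13.45
tool_pos: [0.6018, -0.0604, 0.27]
tcp_rot: [-0.0, 1.0, 0.016, -0.0]
ft_force: [0.6, -0.1, 0.4]
opening: 0.0209
```

Emit:
jog_arm:
  moves:
    - [[-9.2, -39.1, 0], 0, 1]
    - [[-9.2, -39.1, 0], 0, 1]
    - [[-9.2, -39.1, 0], 0, 1]
    - [[-9.2, -39.1, 0], 0, 1]
    - [[-9.2, -39.1, 0], 0, 1]

```text
time: 13.87
tool_pos: [0.5491, 0.1337, 0.2705]
tcp_rot: [-0.0, 1.0, 0.017, 0.0]
ft_force: [1.3, -0.0, -0.1]
opening: 0.0207
```

Emit:
jog_arm:
  moves:
    - [[-9.2, -39.1, 0], 0, 1]
    - [[-9.2, -39.1, 0], 0, 1]
    - [[-9.2, -39.1, 0], 0, 1]
    - [[-9.2, -39.1, 0], 0, 1]
    - [[-9.2, -39.1, 0], 0, 1]

```text
time: 14.28
tool_pos: [0.4965, 0.3275, 0.2705]
tcp_rot: [-0.0, 1.0, 0.017, 0.0]
ft_force: [1.5, 0.0, -0.3]
opening: 0.021
```

Emit:
jog_arm:
  moves:
    - [[-9.2, -39.1, 0], 0, 1]
    - [[0, 0, 40], 0, 1]
    - [[0, 0, 40], 0, 1]
    - [[0, 0, 40], 0, 1]
    - [[0, 0, 0], 0, 1]

```text
time: 14.7
tool_pos: [0.4812, 0.3617, 0.1408]
tcp_rot: [0.004, 1.0, 0.017, -0.007]
ft_force: [-2.6, -1.7, -3.4]
opening: 0.021
```

Emit:
jog_arm:
  moves:
    - [[0, 0, 0], 0, 1]
    - [[0, 0, 0], 0, 1]

```text
time: 14.87
tool_pos: [0.4886, 0.3648, 0.1527]
tcp_rot: [-0.001, 1.0, 0.016, 0.001]
ft_force: [1.1, -0.2, 0.5]
opening: 0.0209
```

Emit:
jog_arm:
  moves:
    - [[4, 0, 30], 0, 1]
    - [[4, 0, 30], 0, 1]
    - [[0, 0, 25], 0, 1]
    - [[0, 0, 10], 0, 1]
    - [[0, 0, 0], 0, 1]
  force: 20

```text
time: 15.28
tool_pos: [0.4957, 0.3641, 0.0553]
tcp_rot: [0.0, 1.0, 0.016, -0.0]
ft_force: [0.0, -0.2, -1.6]
opening: 0.0209
```

Emit:
jog_arm:
  moves:
    - [[0, 0, 5], 0, 1]
    - [[0, 0, 5], 0, 1]
    - [[0, 0, 5], 0, 1]
    - [[0, 0, 5], 0, 1]
    - [[0, 0, 0], 0, 1]

```text
time: 15.7
tool_pos: [0.4981, 0.3654, 0.0375]
tcp_rot: [-0.001, 1.0, 0.016, 0.002]
ft_force: [2.8, 1.1, 5.7]
opening: 0.0208
```

Emit:
jog_arm:
  moves:
    - [[0, 0, 5], 0, 1]
    - [[0, 0, 5], 0, 1]
    - [[0, 0, 5], 0, 1]
    - [[0, 0, 2], 0, 1]
    - [[0, 0, 0], 0, 1]

```text
time: 16.12
tool_pos: [0.4968, 0.3648, 0.0193]
tcp_rot: [-0.001, 1.0, 0.016, 0.001]
ft_force: [2.4, 1.1, 4.7]
opening: 0.0211
```

Emit:
jog_arm:
  moves:
    - [[0, 0, 4], 0, 1]
    - [[0, 0, 4], 0, 1]
    - [[0, 0, 2], 0, 1]
    - [[0, 0, 0], 0, 1]
    - [[0, 0, 0], 0, 1]

```text
time: 16.53
tool_pos: [0.4955, 0.3643, 0.0082]
tcp_rot: [0.0, 1.0, 0.016, -0.0]
ft_force: [2.9, 0.2, 4.1]
opening: 0.0208
```

Emit:
jog_arm:
  moves:
    - [[0, 0, 0], 0, 0.6]
    - [[0, 0, 0], 0, 0.5]
    - [[0, 0, 0], 0, 0.3]
    - [[0, 0, 0], 0, 0.3]
    - [[0, 0, -10], 0, 0]

```text
time: 16.95
tool_pos: [0.4936, 0.3633, 0.016]
tcp_rot: [0.001, 1.0, 0.016, -0.002]
ft_force: [-0.7, -0.3, -0.7]
opening: 0.07
```

Emit:
jog_arm:
  moves:
    - [[0, 0, -40], 0, 0]
    - [[0, 0, -40], 0, 0]
    - [[0, 0, -40], 0, 0]
    - [[0, 0, -40], 0, 0]
    - [[0, 0, -35], 0, 0]

```text
time: 17.37
tool_pos: [0.4958, 0.3645, 0.2172]
tcp_rot: [-0.001, 1.0, 0.016, 0.001]
ft_force: [1.2, 0.3, 0.8]
opening: 0.0854
```

```bash
python3 w.py w7|head -1; python3 - <<'E'
from h import *
d=dict(np.load('pics/wrist.npz'));im=d['image']
h=cv2.cvtColor(im,cv2.COLOR_RGB2HSV)
for v in range(60,330,15): print(v,fd(d,274,v),fd(d,277,v))
E
```

```text
17.4167 [0.4992 0.3664 0.2258] [-0.0033  0.9998  0.0165  0.0062] [2.46 2.08 5.42] 0.08519482856402483
60 [629.5 375.    5. ] [629.6 371.8   5.1]
75 [612.9 374.5   5. ] [613.  371.3   5. ]
90 [595.9 373.7  14.1] [596.  370.6  13.1]
105 [579.9 373.3  13.1] [580.  370.1  13.2]
120 [563.9 372.8  12.6] [564.  369.6  13.6]
135 [547.9 372.3  13.1] [548.  369.1  13.1]
150 [531.7 371.8  13.1] [531.9 368.6  14.1]
165 [515.4 371.3  13.6] [515.6 368.   13.7]
180 [500.6 370.7  21.5] [500.4 367.5  20.1]
195 [483.6 370.2  19.9] [483.4 367.   18.7]
210 [466.6 369.8  19.9] [466.8 366.5  20.1]
225 [449.  369.3  19.9] [448.8 365.9  19.1]
240 [430.5 368.8  19.1] [430.5 365.4  18.9]
255 [411.7 368.3  19.5] [411.7 364.8  19.3]
270 [383.  367.8   2.9] [383.5 364.1   3.6]
285 [ 3.592e+02  3.673e+02 -3.000e-01] [358.7 363.4  -1.3]
300 [335.7 366.7  -0.6] [336.9 362.8   0.8]
315 [310.5 366.1  -1.2] [312.  362.    0.6]
```

View pics/w7.png

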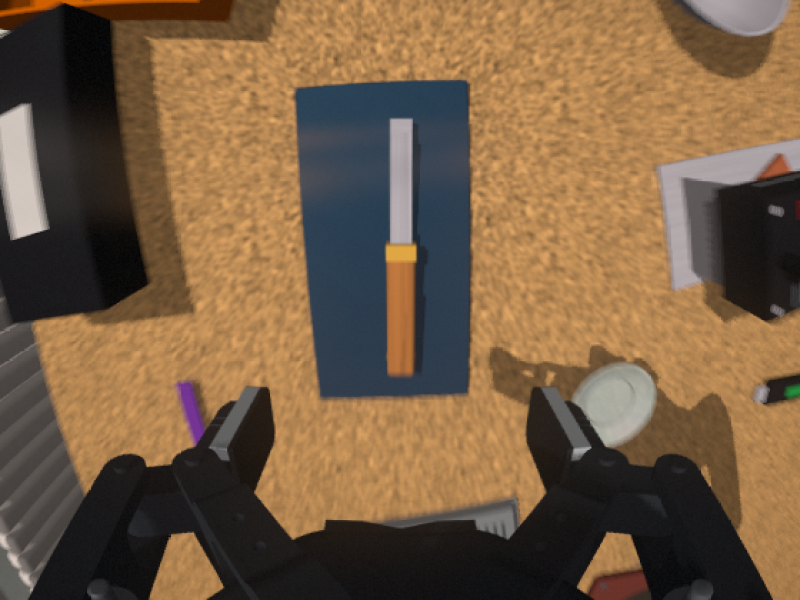

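Lever flat on the mat (tip z about 13, handle top about 20). I'm going back over the raised end of the cover.

Emit:
jog_arm:
  moves:
    - [[8.1, 39.3, 0], 0, 0]
    - [[8.1, 39.3, 0], 0, 0]
    - [[8.1, 39.3, 0], 0, 0]
    - [[8.1, 39.3, 0], 0, 0]
    - [[8.1, 39.3, 0], 0, 0]

```text
time: 17.83
tool_pos: [0.5425, 0.1677, 0.2139]
tcp_rot: [-0.0, 1.0, 0.017, 0.0]
ft_force: [1.2, 0.3, -0.0]
opening: 0.0857
```

Emit:
jog_arm:
  moves:
    - [[8.1, 39.3, 0], 0, 0]
    - [[8.1, 39.3, 0], 0, 0]
    - [[8.1, 39.3, 0], 0, 0]
    - [[8.1, 39.3, 0], 0, 0]
    - [[8.1, 39.3, 0], 0, 0]

```text
time: 18.25
tool_pos: [0.5895, -0.0277, 0.2139]
tcp_rot: [-0.0, 1.0, 0.016, 0.0]
ft_force: [0.6, -0.2, 0.1]
opening: 0.086
```

Emit:
jog_arm:
  moves:
    - [[8.1, 39.3, 0], -0.12, 0]
    - [[0, 0, 0], -0.12, 0]
    - [[0, 0, 0], -0.12, 0]
    - [[0, 0, 0], -0.12, 0]
    - [[0, 0, 0], -0.12, 0]

```text
time: 18.67
tool_pos: [0.5987, -0.0653, 0.2135]
tcp_rot: [-0.0, 0.95, 0.313, -0.0]
ft_force: [-0.1, 0.1, -0.5]
opening: 0.0856
```

Emit:
jog_arm:
  moves:
    - [[0, 0, 0], -0.12, 0]
    - [[0, 0, 0], -0.12, 0]
    - [[0, 0, 0], -0.12, 0]
    - [[0, 0, 0], -0.12, 0]
    - [[0, 0, 0], -0.12, 0]

```text
time: 19.08
tool_pos: [0.5987, -0.0647, 0.2136]
tcp_rot: [0.0, 0.814, 0.581, 0.0]
ft_force: [0.4, -0.2, -0.1]
opening: 0.0853
```

Emit:
jog_arm:
  moves:
    - [[0, 0, 0], -0.12, 0]
    - [[0, 0, 0], -0.12, 0]
    - [[0, 0, 0], -0.12, 0]
    - [[0, 0, 0], -0.12, 0]
    - [[0, 0, 0], -0.12, 0]

```text
time: 19.5
tool_pos: [0.5987, -0.0647, 0.2136]
tcp_rot: [-0.0, 0.606, 0.795, 0.0]
ft_force: [-0.6, 0.8, -1.2]
opening: 0.0852
```

Emit:
jog_arm:
  moves:
    - [[0, 0, 0], -0.045, 0.2]
    - [[0, 0, 0], 0, 0.2]
    - [[0, 0, 0], 0, 0.2]
    - [[0, 0, 0], 0, 0.2]

```text
time: 19.83
tool_pos: [0.5988, -0.0647, 0.2135]
tcp_rot: [0.0, 0.591, 0.806, 0.0]
ft_force: [0.6, -0.3, -0.9]
opening: 0.0682
```

```bash
python3 w.py w8|head -1; python3 - <<'E'
from h import *
a=np.deg2rad(107.6);ex=np.array([np.cos(a),np.sin(a)]);ey=np.array([-ex[1],ex[0]]);L=np.array([570.8,20.8])
d=dict(np.load('pics/wrist.npz'));K=d['mtx']
v,u=np.mgrid[:420,:560]; A=np.stack([u-K[0,2],v-K[1,2]],-1)/K[0,0];t=np.hypot(A[...,0],A[...,1])+1e-9
ray=np.concatenate([A/t[...,None]*np.tan(np.minimum(t,1.3))[...,None],np.ones((420,560,1))],-1)
W=((ray*d['depth'][...,None]-d['t'])@d['R'])*1000
x=(W[...,:2]-L)@ex; y=(W[...,:2]-L)@ey; z=W[...,2]
g=(d['image'].mean(-1)>70)
for x0 in range(-118,30,6):
    m=(abs(x-x0)<2)&(abs(y)<20)&(z>90)&(z<160)
    n=(abs(x-x0)<1.5)&(abs(y)<45)&(z>125)&g&(z<150)
    if m.any(): print(x0,np.median(z[m]).round(1),m.sum(), (y[n].min().round(1),y[n].max().round(1)) if n.any() else '')
E
```

```text
19.8833 [ 0.5989 -0.0648  0.2135] [0.     0.5912 0.8065 0.    ] [-1.17  0.78 -0.38] 0.06853689904078515
-112 126.0 30 (np.float64(-41.9), np.float64(41.9))
-106 128.8 107 (np.float64(-42.5), np.float64(27.9))
-100 137.5 219 (np.float64(-42.0), np.float64(29.7))
-94 137.4 278 (np.float64(-42.4), np.float64(29.5))
-88 137.0 289 (np.float64(-42.1), np.float64(29.3))
-82 136.7 296 (np.float64(-41.8), np.float64(29.1))
-76 136.4 284 (np.float64(-42.3), np.float64(29.6))
-70 136.0 323 (np.float64(-41.9), np.float64(29.3))
-64 135.2 307 (np.float64(-42.3), np.float64(29.2))
-58 135.0 343 (np.float64(-27.0), np.float64(28.2))
-52 134.6 314 (np.float64(-41.8), np.float64(29.4))
-46 134.3 341 (np.float64(-27.5), np.float64(28.0))
-40 134.0 344 (np.float64(-42.1), np.float64(28.5))
-34 133.5 321 (np.float64(-42.0), np.float64(28.5))
-28 133.3 343 (np.float64(-41.8), np.float64(42.1))
-22 132.8 349 (np.float64(-27.3), np.float64(42.0))
-16 132.5 345 (np.float64(-42.2), np.float64(41.8))
-10 132.1 309 (np.float64(-42.2), np.float64(28.1))
-4 131.8 352 (np.float64(-41.8), np.float64(28.7))
2 131.5 348 (np.float64(-42.0), np.float64(42.0))
8 131.1 323 (np.float64(-41.8), np.float64(28.1))
14 130.7 349 (np.float64(-41.7), np.float64(28.8))
20 130.4 315 (np.float64(-41.8), np.float64(29.1))
26 129.9 332 (np.float64(-41.8), np.float64(-41.6))
```

View pics/w8.png

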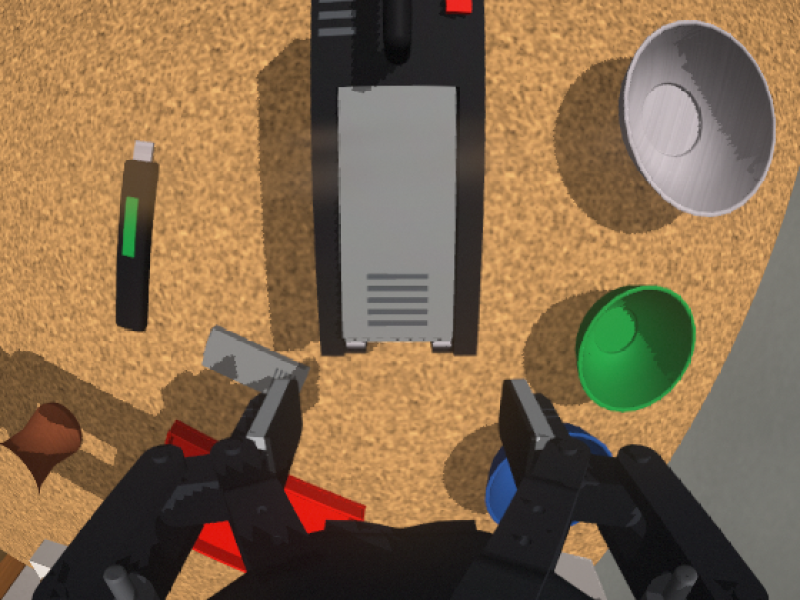

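```bash
python3 - <<'E'
from h import *
d=dict(np.load('pics/wrist.npz'))
for u,v in((195,275),(200,272),(205,270),(203,285),(207,278),(207,268),(358,270),(362,273),(355,272)): print(u,v,fd(d,u,v))
E
```

```text
195 275 [560.2 -66.1 233.8]
200 272 [561.8 -65.3 231.5]
205 270 [563.5 -65.5 228.2]
203 285 [564.7 -69.5 234.4]
207 278 [565.1 -70.9 225.7]
207 268 [563.7 -67.6 222.4]
358 270 [629.2 -44.1 229.5]
362 273 [630.7 -44.1 231.5]
355 272 [628.9 -46.1 228. ]
```

Emit:
jog_arm:
  moves:
    - [[0, -1.2, 30], 0, 0.26]
    - [[0, 0, 30], 0, 0.26]
    - [[0, 0, 10], 0, 0.26]
    - [[0, 0, 0], 0, 0.26]
    - [[0, 0, 0], 0, 0.26]

```text
time: 20.3
tool_pos: [0.5976, -0.0651, 0.1434]
tcp_rot: [-0.001, 0.591, 0.807, -0.0]
ft_force: [0.4, -0.2, 0.7]
opening: 0.063
```

Emit:
jog_arm:
  moves:
    - [[0, 0, 0], 0, 0.26]
    - [[0, 0, 0], 0, 0.26]

```text
time: 20.47
tool_pos: [0.5993, -0.0655, 0.1456]
tcp_rot: [0.002, 0.591, 0.807, 0.001]
ft_force: [0.5, -0.5, -0.1]
opening: 0.0629
```

Emit:
jog_arm:
  moves:
    - [[0, 0, 8], 0, 0.26]
    - [[0, 0, 6], 0, 0.26]
    - [[0, 0, 2], 0, 0.26]
    - [[0, 0, 0], 0, 0.26]
    - [[0, 0, 0], 0, 0.26]

```text
time: 20.88
tool_pos: [0.5975, -0.0651, 0.1269]
tcp_rot: [-0.0, 0.591, 0.807, -0.0]
ft_force: [1.2, -0.0, 0.7]
opening: 0.0629
```

Emit:
jog_arm:
  moves:
    - [[0, 0, 1], 0, 0.26]
    - [[0, 0, 1], 0, 0.26]
    - [[0, 0, 0], 0, 0.26]
    - [[0, 0, 0], 0, 0.26]

```text
time: 21.22
tool_pos: [0.5978, -0.0652, 0.1253]
tcp_rot: [0.0, 0.591, 0.807, 0.0]
ft_force: [-1.0, -0.6, 0.2]
opening: 0.0633
```

```bash
python3 w.py w9|head -1; python3 - <<'E'
from h import *
d=dict(np.load('pics/wrist.npz'))
for u in (205,208,211,214,217): print([fd(d,u,v).tolist() for v in(262,266,270,275)])
E
```

```text
21.2667 [ 0.5978 -0.0652  0.1254] [1.000e-04 5.907e-01 8.069e-01 0.000e+00] [-0.3  -0.18 -0.28] 0.06362752446726391
[[560.7, -67.6, 130.1], [561.7, -65.8, 136.8], [562.6, -64.8, 142.0], [563.4, -64.9, 145.8]]
[[562.1, -67.1, 130.1], [563.1, -65.5, 136.6], [563.9, -64.7, 141.4], [564.6, -65.3, 144.5]]
[[563.5, -66.5, 130.4], [564.4, -64.7, 137.1], [565.0, -66.2, 138.1], [565.5, -68.7, 138.2]]
[[564.9, -66.0, 130.3], [565.3, -68.6, 129.5], [566.0, -69.1, 132.3], [566.6, -71.7, 132.6]]
[[566.3, -65.4, 130.6], [566.8, -67.4, 130.7], [567.3, -69.8, 130.4], [567.9, -73.5, 128.8]]
```

Emit:
jog_arm:
  moves:
    - [[0, 0, 0.5], 0, 0.3]
    - [[0, 0, 0], 0, 0.34]
    - [[0, 0, 0], 0, 0.4]
    - [[0, 0, 0], 0, 0.6]
    - [[0, 0, 0], 0, 1]
  force: 40

```text
time: 21.68
tool_pos: [0.5986, -0.0654, 0.1263]
tcp_rot: [0.001, 0.591, 0.807, 0.0]
ft_force: [-0.6, 0.2, 5.3]
opening: 0.0546
```

Emit:
jog_arm:
  moves:
    - [[0, 0, 0], 0, 1]
    - [[0, 0, 0], 0, 1]

```text
time: 21.85
tool_pos: [0.5986, -0.0654, 0.1262]
tcp_rot: [0.001, 0.591, 0.807, 0.0]
ft_force: [-1.6, 0.2, 6.2]
opening: 0.0543
```

Emit:
jog_arm:
  moves:
    - [[-2, 0, -1.5], 0, 1]
    - [[-3, 0, -1.5], 0, 1]
    - [[-3, 0, -1.5], 0, 1]
    - [[-2, 0, -2], 0, 1]
    - [[0, 0, -4], 0, 1]
  force: 60

```text
time: 22.27
tool_pos: [0.6004, -0.0753, 0.1347]
tcp_rot: [-0.0, 0.591, 0.807, -0.0]
ft_force: [-0.7, 0.3, -1.2]
opening: 0.0538
```

Emit:
jog_arm:
  moves:
    - [[0, 0, -8], 0, 1]
    - [[0, 0, -15], 0, 1]
    - [[0, 0, -20], 0, 1]
    - [[0, 0, -20], 0, 1]
    - [[0, 0, 0], 0, 1]

```text
time: 22.68
tool_pos: [0.6034, -0.0754, 0.2039]
tcp_rot: [0.004, 0.591, 0.807, 0.001]
ft_force: [1.0, -0.1, 0.4]
opening: 0.054
```

Emit:
jog_arm:
  moves:
    - [[0, 0, 0], 0, 1]
    - [[0, 0, 0], 0, 1]

```text
time: 22.85
tool_pos: [0.6004, -0.0747, 0.1977]
tcp_rot: [-0.0, 0.591, 0.807, -0.0]
ft_force: [-0.2, -1.0, -0.9]
opening: 0.054
```

```bash
python3 w.py w10|head -1; python3 - <<'E'
from h import *
a=np.deg2rad(107.6);ex=np.array([np.cos(a),np.sin(a)]);L=np.array([570.8,20.8])
d=dict(np.load('pics/wrist.npz'))
for v in range(80,290,15): p=fd(d,281,v); print(v,p,((p[:2]-L)@ex).round(1))
E
```

```text
22.9 [ 0.6    -0.0745  0.1969] [-1.000e-03  5.907e-01  8.069e-01 -4.000e-04] [-0.26 -0.57 -0.75] 0.05383198384598188
80 [573.   13.1 202.3] -8.0
95 [575.    7.  202.3] -14.4
110 [576.9   0.9 203.7] -20.8
125 [578.8  -5.1 203.1] -27.1
140 [580.7 -11.  204.7] -33.3
155 [582.7 -17.2 203.9] -39.8
170 [584.6 -23.3 204.2] -46.2
185 [586.5 -29.3 205.4] -52.5
200 [588.5 -35.4 206.2] -58.9
215 [590.5 -41.8 206.4] -65.6
230 [592.6 -48.3 206.9] -72.5
245 [594.7 -54.9 207.5] -79.4
260 [596.9 -61.9 207.9] -86.7
275 [599.2 -69.  208.5] -94.2
```

Cover held, pitched 3.8° head-down, as expected. I'm carrying it to the tray.

Emit:
jog_arm:
  moves:
    - [[-20, -8, -10], 0, 1]
    - [[-36, -15, 0], 0, 1]
    - [[-36, -15, 0], 0, 1]
    - [[-36, -15, 0], 0, 1]
    - [[-36, -15, 0], 0, 1]

```text
time: 23.32
tool_pos: [0.5845, -0.2526, 0.2065]
tcp_rot: [-0.001, 0.59, 0.807, -0.0]
ft_force: [0.5, 0.3, -0.2]
opening: 0.0539
```

Emit:
jog_arm:
  moves:
    - [[-36, -15, 0], 0, 1]
    - [[-36, -15, 0], 0, 1]
    - [[-36, -15, 0], 0, 1]
    - [[-19, -9, 0], -0.12, 1]
    - [[0, 0, 0], -0.12, 1]

```text
time: 23.73
tool_pos: [0.57, -0.3938, 0.2058]
tcp_rot: [-0.001, 0.49, 0.872, -0.001]
ft_force: [-0.2, 0.5, -0.8]
opening: 0.0539
```

Emit:
jog_arm:
  moves:
    - [[0, 0, 0], -0.12, 1]
    - [[0, 0, 0], -0.12, 1]
    - [[0, 0, 0], -0.12, 1]
    - [[0, 0, 0], -0.12, 1]
    - [[0, 0, 0], -0.12, 1]

```text
time: 24.15
tool_pos: [0.5717, -0.3884, 0.206]
tcp_rot: [-0.001, 0.208, 0.978, 0.001]
ft_force: [-0.4, 0.7, -0.1]
opening: 0.0542
```

Emit:
jog_arm:
  moves:
    - [[0, 0, 0], -0.12, 1]
    - [[0, 0, 0], -0.12, 1]
    - [[0, 0, 0], 0, 1]
    - [[0, 0, 0], 0, 1]

```text
time: 24.48
tool_pos: [0.5719, -0.3885, 0.2066]
tcp_rot: [-0.001, 0.094, 0.996, 0.001]
ft_force: [-0.1, -0.7, -0.4]
opening: 0.054
```

```bash
python3 w.py w11|head -1; python3 - <<'E'
from h import *
import importlib
d=grab('top'); W=world(d); hsv=cv2.cvtColor(d['image'],cv2.COLOR_RGB2HSV)
m=(hsv[...,0]%175<6)&(hsv[...,1]>180)&(W[...,2]<.05)&(W[...,1]<-.2)&(W[...,1]>-.5)&(W[...,0]>.35)&(W[...,0]<.7)
print(cv2.minAreaRect((W[m][:,:2]*1000).astype(np.float32)),m.sum(),np.percentile(W[m][:,2],[5,30,50,70,95]))
w=dict(np.load('pics/wrist.npz'))
for v in(60,75,90,150,230): print(v,fd(w,281,v))
E
```

```text
24.5333 [ 0.572  -0.3886  0.2069] [-8.000e-04  9.370e-02  9.956e-01  6.000e-04] [ 0.75  0.14 -0.62] 0.054009076957326665
((522.6199340820312, -377.00360107421875), (161.5975799560547, 206.73402404785156), 79.78923797607422) 3262 [-0.00097038  0.00175325  0.00306898  0.0044419   0.01863137]
60 [ 472.9 -369.7  211.4]
75 [ 479.2 -370.9  210.7]
90 [ 485.5 -372.   210.6]
150 [ 510.5 -376.8  212.7]
230 [ 544.8 -383.2  215.6]
```

Emit:
jog_arm:
  moves:
    - [[0, 0, 40], 0, 1]
    - [[0, 0, 40], 0, 1]
    - [[0, 0, 40], 0, 1]
    - [[0, 0, 30], 0, 1]
    - [[0, 0, 20], 0, 1]

```text
time: 25.0
tool_pos: [0.5702, -0.387, 0.0333]
tcp_rot: [-0.003, 0.093, 0.996, 0.002]
ft_force: [-0.2, 0.2, -0.6]
opening: 0.0537
```

Emit:
jog_arm:
  moves:
    - [[0, 0, 8], 0, 1]
    - [[0, 0, 4], 0, 1]
    - [[0, 0, 2], 0, 1]
    - [[0, 0, 2], 0, 1]
    - [[0, 0, 2], 0, 1]
  force: 30

```text
time: 25.42
tool_pos: [0.5738, -0.3901, 0.0226]
tcp_rot: [0.002, 0.092, 0.996, -0.001]
ft_force: [0.7, -0.4, 0.3]
opening: 0.0541
```

Emit:
jog_arm:
  moves:
    - [[0, 0, 2], 0, 1]
    - [[0, 0, 2], 0, 1]
    - [[0, 0, 2], 0, 1]
    - [[0, 0, 0], 0, 1]
    - [[0, 0, 0], 0, 1]

```text
time: 25.83
tool_pos: [0.5724, -0.3889, 0.0142]
tcp_rot: [-0.0, 0.092, 0.996, 0.0]
ft_force: [-0.1, -0.3, -0.3]
opening: 0.0535
```

Emit:
jog_arm:
  moves:
    - [[0, 0, 2], 0, 1]
    - [[0, 0, 1], 0, 1]
    - [[0, 0, 1], 0, 1]
    - [[0, 0, 1], 0, 1]
    - [[0, 0, 0], 0, 1]

```text
time: 26.25
tool_pos: [0.5727, -0.3891, 0.0095]
tcp_rot: [0.0, 0.092, 0.996, -0.0]
ft_force: [1.2, -1.0, 1.5]
opening: 0.0537
```

Emit:
jog_arm:
  moves:
    - [[0, 0, 1], 0, 1]
    - [[0, 0, 1], 0, 1]
    - [[0, 0, 1], 0, 1]
    - [[0, 0, 0], 0, 1]
    - [[0, 0, 0], 0, 1]

```text
time: 26.67
tool_pos: [0.5729, -0.3892, 0.0067]
tcp_rot: [0.0, 0.092, 0.996, -0.0]
ft_force: [2.1, 0.0, 3.3]
opening: 0.054
```

Emit:
jog_arm:
  moves:
    - [[0, 0, 1], 0, 1]
    - [[0, 0, 1], 0, 1]
    - [[0, 0, 0], 0, 1]
    - [[0, 0, 0], 0, 1]

```text
time: 27.0
tool_pos: [0.573, -0.3892, 0.0054]
tcp_rot: [0.0, 0.092, 0.996, -0.0]
ft_force: [1.1, -0.6, 7.9]
opening: 0.0543
```

```bash
python3 w.py w12|head -1; python3 - <<'E'
from h import *
w=dict(np.load('pics/wrist.npz'))
for v in(85,110,140,170,200,230,260,275): print(v,fd(w,281,v))
E
```

```text
27.05 [ 0.5729 -0.3892  0.0054] [ 4.000e-04  9.180e-02  9.958e-01 -2.000e-04] [0.64 0.85 8.13] 0.053994728825003065
85 [ 484.8 -372.8   15.6]
110 [ 494.8 -374.7   16.4]
140 [ 506.8 -376.9   16.7]
170 [ 518.8 -379.1   17.1]
200 [ 532.  -381.5   15.1]
230 [ 545.2 -383.9   15.9]
260 [ 559.2 -386.5   16.6]
275 [ 567.2 -388.    16. ]
```

Flat: the cover's top is at about 16 along its whole length. I'm opening the gripper gently and retreating.

Emit:
jog_arm:
  moves:
    - [[0, 0, -0.5], 0, 0.35]
    - [[0, 0, 0], 0, 0.3]
    - [[0, 0, 0], 0, 0.2]
    - [[0, 0, 0], 0, 0.15]
    - [[0, 0, 0], 0, 0.1]

```text
time: 27.47
tool_pos: [0.5719, -0.3886, 0.004]
tcp_rot: [-0.001, 0.092, 0.996, 0.0]
ft_force: [0.5, 0.1, 0.9]
opening: 0.0766
```

Emit:
jog_arm:
  moves:
    - [[0, 0, -5], 0, 0.1]
    - [[0, 0, -20], 0, 0.1]
    - [[0, 0, -40], 0, 0.1]
    - [[0, 0, -40], 0, 0.1]
    - [[0, 0, -40], 0, 0.1]

```text
time: 27.88
tool_pos: [0.5719, -0.3885, 0.151]
tcp_rot: [-0.001, 0.092, 0.996, 0.0]
ft_force: [0.4, -0.6, 0.8]
opening: 0.0768
```

Emit:
jog_arm:
  moves:
    - [[20, 0, -40], 0, 0]
    - [[0, 0, 0], 0, 0]
    - [[0, 0, 0], 0, 0]
    - [[0, 0, 0], 0, 0]
    - [[0, 0, 0], 0, 0]

```text
time: 28.3
tool_pos: [0.5534, -0.3848, 0.1851]
tcp_rot: [-0.001, 0.092, 0.996, 0.001]
ft_force: [-0.1, -0.3, -0.4]
opening: 0.0852
```

```bash
python3 w.py w13|head -1; python3 - <<'E'
from h import *
w=dict(np.load('pics/wrist.npz'));K=w['mtx']
v,u=np.mgrid[:420,:560]; A=np.stack([u-K[0,2],v-K[1,2]],-1)/K[0,0];t=np.hypot(A[...,0],A[...,1])+1e-9
W=((np.concatenate([A/t[...,None]*np.tan(np.minimum(t,1.3))[...,None],np.ones((420,560,1))],-1)*w['depth'][...,None]-w['t'])@w['R'])*1000
S=cv2.cvtColor(w['image'],cv2.COLOR_RGB2HSV)[...,1]
m=(S<60)&(W[...,2]>10)&(W[...,2]<22)&(np.hypot(W[...,0]-524,W[...,1]+380)<90)
P=W[m];print(cv2.minAreaRect(P[:,:2].astype(np.float32)),len(P)); A=np.c_[P[:,:2]-P[:,:2].mean(0),np.ones(len(P))]
print(np.linalg.lstsq(A,P[:,2],rcond=None)[0])
d=grab('top'); T=world(d)*1000; hsv=cv2.cvtColor(d['image'],cv2.COLOR_RGB2HSV)
m=(hsv[...,0]<25)&(hsv[...,1]>110)&(T[...,2]>10)&(np.hypot(T[...,0]-452,T[...,1]-365)<75); print('lever handle',cv2.minAreaRect(T[m][:,:2].astype(np.float32)),np.median(T[m][:,2]))
E
```

```text
28.35 [ 0.5533 -0.3847  0.1846] [-0.0016  0.0917  0.9958  0.0012] [0.24 0.41 0.03] 0.08551048048717412
((521.0209350585938, -379.86126708984375), (55.31046676635742, 124.8606948852539), 79.64981842041016) 7110
[1.78133224e-03 1.27946813e-03 1.59656990e+01]
lever handle ((455.93414306640625, 363.53662109375), (106.125244140625, 22.48697280883789), 1.9218950271606445) 19.007355712493997
```

View pics/w13.png

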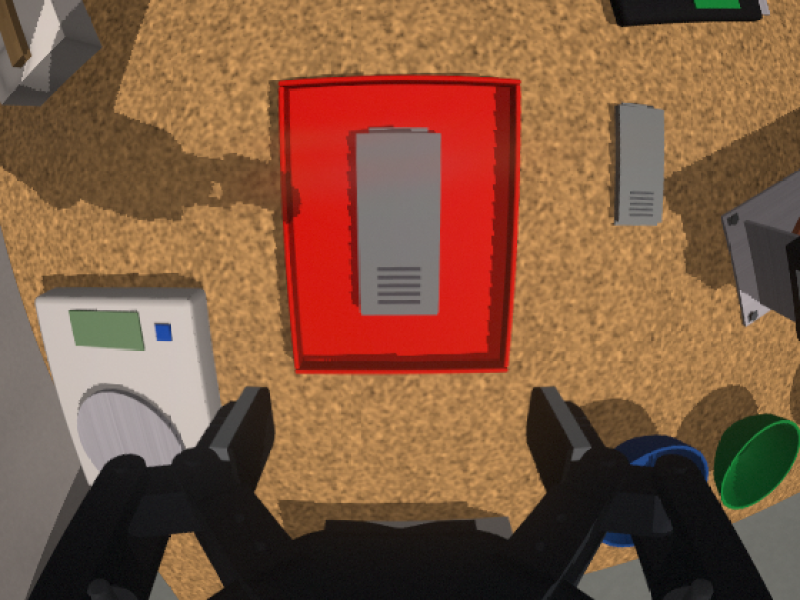

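The cover lies centred and flat in the tray with its ribs up, the lever is on the mat, and the robot touches nothing. I'm handing in.

```bash
python3 -c "
from workcell import r
print(r.sign_off())"
```

```text
the job is handed in; nothing more can be done
None
```

The job is handed in, at about 28 s of the 72 s allowed; `sign_off` reports no verdict. I prised the slot end of the cover past its catches with the lever, no finger on the cover. I then laid the lever back on its mat, drew the cover out and set it down in the red tray, holding it until it lay flat.

**Cover, last check:** tilt is about 0.1° with the ribbed face up. Its top is at 16 mm, which matches 12 mm of cover on a floor of about 4 mm. Its centre is within about 5 mm of the tray's.

**Lever, last check:** it lies flat with the handle top at about 19–20 mm. When I set it down, both ends were well inside the mat and the blade was 13 mm up. The final check re-measured only the handle.

**Disagreements:** the top and scene cameras differed by 3–7 mm on positions, so I took the mean and corrected it with the wrist camera. No final check failed or disagreed.

**Not measured:** I did not re-measure the bystanders. I kept the arm's path clear of them by calculation, and the force readings gave no sign of a knock.

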